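Tidy the hallway exercise corner: dumbbells on the sloped rack, grip rings in the drawer

ROBOT

A 6-joint arm with a two-finger parallel gripper is mounted at the origin on the work surface. World frame = base frame: x ahead of the robot, y to its left, z up, the work surface at z = 0. Lengths are in m, angles in rad, forces in N, time in s.
With the tool pointing down it reaches from about 0.35 to 0.975 m from the base axis. Payload 17.4 kg.
Tool frame: the origin (TCP) lies at the very end of the fingers, on their centre line; the grasp point (between the pads) lies 19 mm behind it (arm.pinch_z is the distance from the TCP to the grasp point, in m); z points along the fingers, y is the line along which they close (so a half turn about z gives the same grasp; the last joint's range is limited). The gripper opens to 85 mm and grips with 20 to 120 N. Pads are 22 mm wide; open, the fingers measure 114 mm over their backs; the gripper's body (76 mm by 85 mm) begins 54 mm behind the grasp point. The pads swing forward as they close: fully open they stand 13 mm farther back than shut.
Start: joints at [-1.38, 0.116, 1.442, -0, 1.584, -0.038], TCP at [0.153, -0.657, 0.231] pointing down, gripper open.
Joint ranges: [-2.83, 2.83], [-0.83, 2.19], [0.07, 2.5], [-1.14, 4.28], [0.01, 3], [-2.97, 2.97]. Speed limits (rad/s): [1.89, 1.89, 2.22, 3.14, 3.14, 3.14].

INTERFACE

Orientations are given as a unit quaternion [x, y, z, w].
In Python, from bench import arm gives the robot as it stands. The module is installed in compiled form; this text tells all that it offers.
- The arm moves only by the tool send_rows, never from a script. Its argument "rows" is a list of rows, each a list of 4 numbers: the shift along the tool's x, y, z as a fraction of full scale, then the turn about the tool's z as a fraction of full scale. A call has 1 to 8 rows; each row shifts and turns the commanded pose from where the row before left it, along the tool's axes as they then stand; what a row does not reach is not made up. Full scale, the value 1, is 0.02 m for a shift and 90 degrees for a turn. A row lasts 1/10 s, in which the tool goes at most 50 mm and 8.59 degrees, less where a joint would pass 70% of its speed; a pose out of reach is approached as far as the arm can. A call with a number of a shift or a turn outside -1 to 1 is refused whole. A call with a gripper value outside its range is refused whole. "fingers" is the opening, from 0 (shut) to 1 (fully open), set as the call begins (left out, the last holds). The fingers move at their own pace and stop on an object; "grip_force" is the grip in N (left out, the last holds). Time passes only in rows, so rows that do not move let the fingers close. It gives the time, the measured TCP pose, the force, the opening and the grip force at its end, in the units of the state.
- arm.observe(): the state, without advancing time (a new reading comes with each control period).
- arm.camera(name): name is "scene" or "top"; returns the picture (384x512x3 uint8, red, green, blue); there is no depth.
- arm.get_calibration(name): a dict with "mtx" (3x3 intrinsics, pixels), "k1" (the pictures are not rectified: a ray, as slopes to the right and down, at radius r is drawn at 1 + k1 r^2 times it, then the intrinsics apply), "world_from_camera" (4x4, takes a point from camera to world coordinates). Camera axes: x right, y up, looking along -z (the intrinsics and any distortion apply to the point x, -y, -z); pixel columns grow to the right and rows downward; lengths in m; the calibration is good to about 2 mm. A picture is of the moment at which its call begins. get_calibration takes no time and is no camera call.
- arm.close_job(): hands the job in; it is judged then, once.
The state is a dict: "time_s": time; "joint_positions": joint angles; "qd": joint speeds; "joint_torque": joint torques, N m; "tool_pos": TCP position; "tcp_rot": TCP orientation; "force": force on the tool from outside, world axes, zero at the start; "torque": the same for the moment, N m; "opening": opening from 0.0 (shut) to 1.0 (fully open); "grasp_force": force on a finger pad.
Only numpy, scipy, OpenCV 4.12 (cv2) and the standard library are available. Lean on these libraries where they do the work, as an engineer would, in place of code of your own. Each camera call takes 0.05 s, during which the arm holds its last target. There are 200 camera calls.

TASK

Tidy up the exercise gear on the hallway shelf: pull the chest's drawer open, put all the grip rings into it and then push it fully shut, and set every pink dumbbell on the sloped rack, one to a pair of cradles, its handle resting fully down in both cradles. Dumbbells may go in any cradles and before or after the rings. Leave the kettlebell, the mug and the doorstop where they are.

Things in the scene. Friction and masses are not known exactly. Their poses are not given: they have to be found in the camera images.
- rack: fixed black dumbbell rack, left or right. x points away from the robot, y along its cradles; origin on the shelf top behind it. Two sloped bars 12 mm thick (42 mm clear between them, room for fingers) carry three pairs of 90 degree rubber V cradles, 42 mm wide at the mouth, lips level with a resting handle's axis; pairs 80 mm apart in x, each 18 mm higher than the last
- slot0 (a point): where the middle of a dumbbell handle comes to rest in cradle pair 0 (nearest to the robot, lowest), 75 mm above the shelf top; axes as the rack's, so a seated handle lies along this y axis
- slot1 (a point): where the middle of a dumbbell handle comes to rest in cradle pair 1 (middle), 93 mm above the shelf top; axes as the rack's, so a seated handle lies along this y axis
- slot2 (a point): where the middle of a dumbbell handle comes to rest in cradle pair 2 (farthest, highest), 111 mm above the shelf top; axes as the rack's, so a seated handle lies along this y axis
- dumbbell0: pink hexagonal vinyl dumbbell, about 0.5 kg, 150 mm long along its own x axis: steel handle 28 mm in diameter and 90 mm long between two hexagonal heads (54 mm across flats, 62 mm across corners, 30 mm thick). Origin in the middle of the handle, on its axis, 27 mm above the shelf top when it lies there. May be absent
- dumbbell1: pink hexagonal vinyl dumbbell, about 0.5 kg, 150 mm long along its own x axis: steel handle 28 mm in diameter and 90 mm long between two hexagonal heads (54 mm across flats, 62 mm across corners, 30 mm thick). Origin in the middle of the handle, on its axis, 27 mm above the shelf top when it lies there. May be absent
- dumbbell2: pink hexagonal vinyl dumbbell, about 0.5 kg, 150 mm long along its own x axis: steel handle 28 mm in diameter and 90 mm long between two hexagonal heads (54 mm across flats, 62 mm across corners, 30 mm thick). Origin in the middle of the handle, on its axis, 27 mm above the shelf top when it lies there. May be absent
- ring0: grey rubber grip ring (hand exerciser), 66 mm outside, 40 mm hole, 26 mm thick, about 90 g; origin at the centre of its underside, z axis along the hole. May be absent
- ring1: green rubber grip ring (hand exerciser), 66 mm outside, 40 mm hole, 26 mm thick, about 90 g; origin at the centre of its underside, z axis along the hole. May be absent
- ring2: blue rubber grip ring (hand exerciser), 66 mm outside, 40 mm hole, 26 mm thick, about 90 g; origin at the centre of its underside, z axis along the hole. May be absent
- chest: fixed low chest with one drawer, 260 mm deep (x), 230 mm wide (y), 85 mm high; its front with the drawer faces its own -x (towards the robot side). Origin at the centre of its underside. It stands left or right from start to start
- chest_drawer0 (a joint): how far the chest's drawer is pulled out, m: 0 shut, 0.18 fully out; it slides to the chest's -x and stays where it is left
- chest_drawer0_handle (a point): middle of the drawer's steel bar handle: 11 mm round bar, 115 mm long along y, 35 mm in front of the drawer's front face (29 mm free behind it), 47 mm above the shelf top and 38 mm below the chest's top
- drawer_floor (a point): centre of the drawer's inner floor, 22 mm above the shelf top, moves with the drawer; axes as the chest's. The inside measures 215 mm (x) by 188 mm (y), its walls rise 41 mm above this floor; the inner face of the front is at x = -107 mm, and with the drawer pulled out by d the chest's front edge is at x = d - 129 mm
- kettlebell: pink vinyl kettlebell, 138 mm high, 110 mm wide, 2 kg; origin at the centre of its underside. Not part of the job
- mug: stainless steel mug, 80 mm wide, 90 mm high; origin at the centre of its underside. Not part of the job
- doorstop: black plastic doorstop wedge, 120 mm long along its x, 42 mm wide, 31 mm high; origin at the centre of its underside. Not part of the job

How it is judged:
On the way, in this order (a step that is already met when the one before it is completed fails the run):
1. the drawer is pulled open (value of joint chest_drawer0 above 0.07 m), for 0.2 s.
2. every grip ring lies in the drawer (x of ring0 in the frame of drawer_floor between -0.105 and 0.105 m and y of ring0 in the frame of drawer_floor between -0.092 and 0.092 m and z of ring0 in the frame of drawer_floor between -0.01 and 0.036 m and x of ring1 in the frame of drawer_floor between -0.105 and 0.105 m and y of ring1 in the frame of drawer_floor between -0.092 and 0.092 m and z of ring1 in the frame of drawer_floor between -0.01 and 0.036 m and x of ring2 in the frame of drawer_floor between -0.105 and 0.105 m and y of ring2 in the frame of drawer_floor between -0.092 and 0.092 m and z of ring2 in the frame of drawer_floor between -0.01 and 0.036 m), for 0.2 s.
3. the drawer is pushed shut with the rings in it (all of step 2 and value of joint chest_drawer0 below 0.008 m), for 0.2 s.
At the end, for the whole second after the job is handed in: every grip ring present lies in the drawer, the drawer is shut to within 8 mm, every dumbbell present rests in a pair of cradles (middle of its handle within 18 mm of the slot point and no more than 6 mm above it, axis within 0.12 rad of the cradles' line) and is at rest (all of step 3 and ((distance between dumbbell0 and slot0 below 0.018 m and z of dumbbell0 in the frame of slot0 below 0.006 m) or (distance between dumbbell0 and slot1 below 0.018 m and z of dumbbell0 in the frame of slot1 below 0.006 m) or (distance between dumbbell0 and slot2 below 0.018 m and z of dumbbell0 in the frame of slot2 below 0.006 m)) and angle between the x axis of each of dumbbell0, dumbbell1, dumbbell2 and the y axis of rack, either way round below 0.12 rad and linear speed of each of dumbbell0, dumbbell1, dumbbell2 below 0.02 m/s and ((distance between dumbbell1 and slot0 below 0.018 m and z of dumbbell1 in the frame of slot0 below 0.006 m) or (distance between dumbbell1 and slot1 below 0.018 m and z of dumbbell1 in the frame of slot1 below 0.006 m) or (distance between dumbbell1 and slot2 below 0.018 m and z of dumbbell1 in the frame of slot2 below 0.006 m)) and ((distance between dumbbell2 and slot0 below 0.018 m and z of dumbbell2 in the frame of slot0 below 0.006 m) or (distance between dumbbell2 and slot1 below 0.018 m and z of dumbbell2 in the frame of slot1 below 0.006 m) or (distance between dumbbell2 and slot2 below 0.018 m and z of dumbbell2 in the frame of slot2 below 0.006 m))); the robot touches nothing.
It fails at once if the kettlebell is shifted by more than 30 mm or knocked over (distance of kettlebell from where it was at the start of the episode above 0.03 m or angle between kettlebell's own z axis and vertical above 0.5 rad).
It fails at once if the mug is shifted by more than 30 mm or knocked over (distance of mug from where it was at the start of the episode above 0.03 m or angle between mug's own z axis and vertical above 0.5 rad).
It fails at once if the doorstop is shifted by more than 30 mm or knocked over (distance of doorstop from where it was at the start of the episode above 0.03 m or angle between doorstop's own z axis and vertical above 0.5 rad).
Of dumbbell0, dumbbell1, dumbbell2 only 2 to 3 are there at a start; the rules pass over those that are not, and their reading is None.
Of ring0, ring1, ring2 only 2 to 3 are there at a start; the rules pass over those that are not, and their reading is None.
At some moment in a run one of ring0, ring1, ring2 may be knocked a few centimetres aside while the robot is not near it.
Once in a run the grip may slacken for a moment while it holds something.
It also fails if it takes over 210 s, if anything falls off the work surface, if the arm or the gripper's body presses on something with over 40 N, if the wrist force passes 120 N, or if a joint passes its speed limit or range.

## Working session

There is one attempt and no reset: what is moved stays moved. The work goes in short steps, Python scripts to look and compute and a tool call to move; the robot and the scene stay as the last step left them, time stands still between calls to the robot, and variables do not carry over. Pictures are saved under pics/ and viewed, at most 14 in all, crops included, and the job is handed in when it is done.

Besides the shell and the picture viewer there is one more tool, called after "Call:" as name([rows], argument=value, ...), one row to a line, values as JSON. send_rows: Moves the arm, as the interface text tells. Its arguments: {"type":"object","properties":{"rows":{"type":"array","items":{"type":"array","items":{"type":"number","minimum":-1,"maximum":1}}},"fingers":{"type":"number"},"grip_force":{"type":"number"}},"required":["rows"]}

```bash
mkdir -p pics; cat > h.py <<'E'
import numpy as np, cv2
from bench import arm
def snap(cam,name,scale=None):
    im=arm.camera(cam); cv2.imwrite(f'pics/{name}.png',im[:,:,::-1]); return im
def cal(cam):
    c=arm.get_calibration(cam); return np.array(c['mtx']),c['k1'],np.array(c['world_from_camera'])
def ray(cam,u,v):
    K,k1,T=cal(cam)
    d=cv2.undistortPoints(np.array([[[u,v]]],float),K,np.array([k1,0,0,0.]))[0,0]
    w=T[:3,:3]@np.array([d[0],-d[1],-1]); return T[:3,3],w
def at(cam,u,v,z):
    o,w=ray(cam,u,v); return (o+w*(z-o[2])/w[2]).round(4)
def proj(cam,P):
    K,k1,T=cal(cam); P=np.atleast_2d(P); c=(P-T[:3,3])@T[:3,:3]; c=c*[1,-1,-1]
    return cv2.projectPoints(c,np.zeros(3),np.zeros(3),K,np.array([k1,0,0,0.]))[0][:,0]
def tri(obs):
    A=np.zeros((3,3));b=np.zeros(3)
    for cam,u,v in obs:
        o,w=ray(cam,u,v); w=w/np.linalg.norm(w); M=np.eye(3)-np.outer(w,w); A+=M;b+=M@o
    return np.linalg.solve(A,b).round(4)
E
python3 - <<'E'
from h import *
a=snap('scene','s0');b=snap('top','t0')
for n,i in(('s0',a),('t0',b)): cv2.imwrite(f'pics/{n}b.png',cv2.resize(i[:,:,::-1],(800,600),interpolation=cv2.INTER_CUBIC))
for c in('scene','top'): print(c,*cal(c))
print(arm.observe())
E
```

```text
scene [[416.07937152   0.         254.47196274]
 [  0.         416.07937152 191.02224086]
 [  0.           0.           1.        ]] -0.02237276446967913 [[ 0.7149802  -0.5559457   0.42394303  1.03711469]
 [ 0.69887809  0.55157628 -0.45533837 -0.49641487]
 [ 0.01930649  0.62184241  0.78290438  0.98591817]
 [ 0.          0.          0.          1.        ]]
top [[372.26639215   0.         259.24458812]
 [  0.         372.26639215 188.59979321]
 [  0.           0.           1.        ]] -0.07087661830114585 [[-0.01039447  0.99265226 -0.12055474  0.42114182]
 [-0.99987998 -0.0117031  -0.01015213  0.01092897]
 [-0.0114884   0.12043475  0.99265477  1.13934529]
 [ 0.          0.          0.          1.        ]]
{'time_s': 0.1, 'joint_positions': array([-1.37981315e+00,  1.16431036e-01,  1.44218997e+00, -1.23631863e-05,
        1.58395811e+00, -3.78183794e-02]), 'qd': array([-1.56353652e-03, -2.25214137e-03,  7.86196638e-05,  2.06371148e-03,
        1.29230195e-03,  2.31288742e-04]), 'joint_torque': array([-1.73695107e-04, -7.33668351e+01, -6.33791471e+01, -5.41342297e-05,
        5.35533327e-03,  2.84320049e-05]), 'tool_pos': array([ 0.15304309, -0.65726076,  0.23064597]), 'tcp_rot': array([ 9.93463253e-01,  1.14151311e-01, -4.38990653e-05, -4.91314832e-04]), 'force': array([0.03254918, 0.0081215 , 0.23326435]), 'torque': array([-0.0093789 ,  0.02153942,  0.01718161]), 'grasp_force': 0.0, 'opening': 0.9983241436021726}
```

View pics/s0b.png

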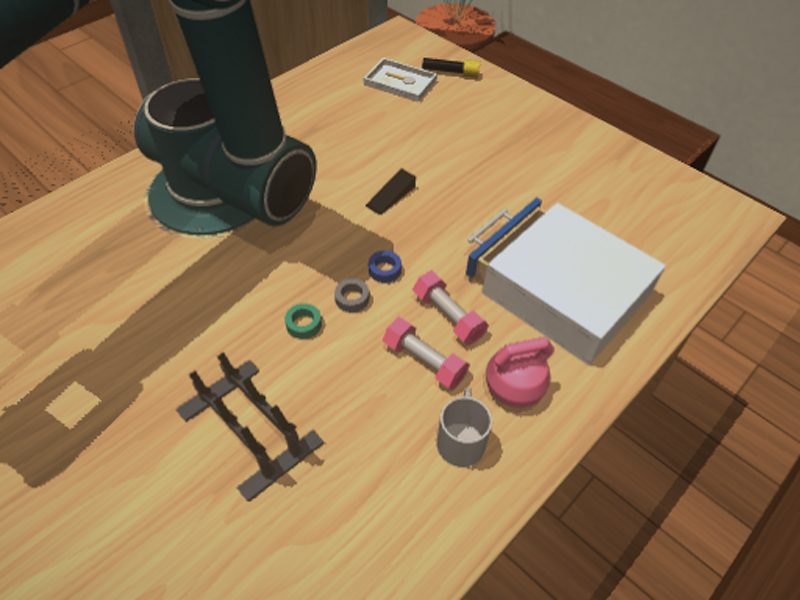

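View pics/t0b.png

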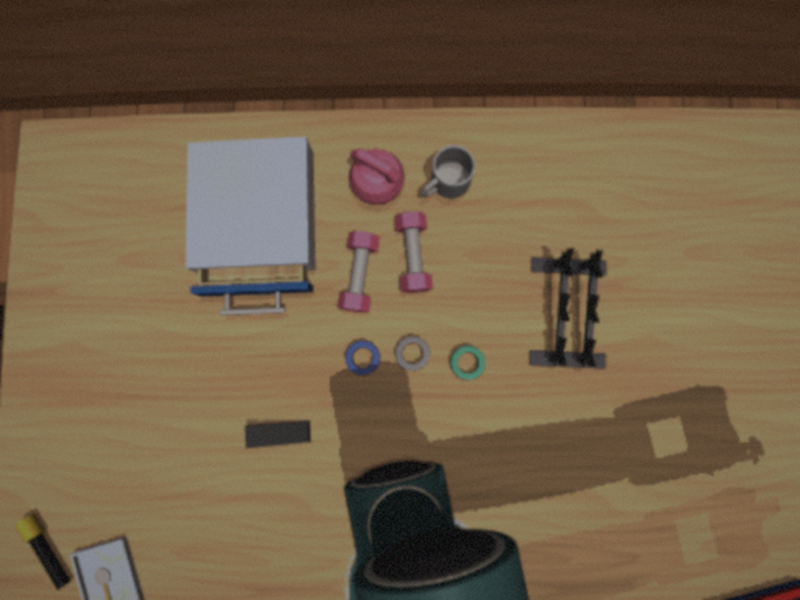

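The scene shows two pink dumbbells, three rings (blue, grey and green) in a row, the rack on the right, and the chest on the left with its drawer already slightly open. In the enlarged top view the dumbbells are near (359,271) and (414,252), the rings near (362,357), (412,353) and (468,362), and the handle bar runs from (222,311) to (284,310).

```bash
cat > seg.py <<'E'
from h import *
def blobs(im,lo,hi,mn=25):
    hsv=cv2.cvtColor(im,cv2.COLOR_RGB2HSV); m=cv2.inRange(hsv,np.array(lo),np.array(hi))
    m=cv2.morphologyEx(m,cv2.MORPH_CLOSE,np.ones((3,3)))
    n,l,s,c=cv2.connectedComponentsWithStats(m)
    return [(c[i].round(1).tolist(),s[i].tolist()) for i in range(1,n) if s[i][4]>=mn]
E
python3 - <<'E'
from seg import *
S=cv2.imread('pics/s0.png')[:,:,::-1];T=cv2.imread('pics/t0.png')[:,:,::-1]
for n,i in(('scene',S),('top',T)):
    print(n)
    for k,lo,hi in(('pink',(160,80,80),(179,255,255)),('green',(65,100,50),(90,255,255)),('blue',(105,120,40),(130,255,255))):
        print(k,blobs(i,lo,hi))
f=1/1.5625
P=lambda n,t,s:print(n,tri([('top',t[0]*f,t[1]*f),('scene',s[0]*f,s[1]*f)]))
P('grey',(412,353),(352,295))
P('handleL',(222,311),(471,241));P('handleR',(284,310),(508,213))
P('chestFR',(307,263),(484,284)); P('chestBL',(188,143),(663,267));P('chestBR',(308,138),(590,345));P('chestFL',(187,267),(560,206))
P('rack near-left foot',(529,351),(178,411));P('rack nearR foot',(606,352),(256,364))
P('doorstop',(278,433),(391,190));P('kb base',(376,176),(518,375))
for n in((222,311),(284,310)): print(at('top',n[0]*f,n[1]*f,.047))
for n in((529,358),(606,359),(530,265),(606,267)): print(at('top',n[0]*f,n[1]*f,.01))
b=cv2.resize(T[150:245,330:400],None,fx=6,fy=6,interpolation=cv2.INTER_CUBIC)
c=cv2.resize(S[220:325,110:212],None,fx=5.4,fy=5.4,interpolation=cv2.INTER_CUBIC)
h=max(len(b),len(c));o=np.zeros((h,min(800,b.shape[1]+c.shape[1]),3),np.uint8);c=c[:,:800-b.shape[1]]
o[:len(b),:b.shape[1]]=b;o[:len(c),b.shape[1]:b.shape[1]+c.shape[1]]=c
print(o.shape,b.shape);cv2.imwrite('pics/rack.png',cv2.convertScaleAbs(o[:,:,::-1],alpha=1.8,beta=10))
E
```

```text
scene
pink [([273.1, 182.4], [264, 173, 21, 21, 217]), ([300.7, 209.3], [290, 199, 22, 22, 291]), ([253.8, 213.0], [245, 203, 21, 22, 234]), ([332.6, 237.9], [312, 216, 42, 44, 1401]), ([288.8, 237.2], [279, 226, 21, 23, 287])]
green [([193.2, 203.2], [183, 195, 22, 17, 166])]
blue [([322.9, 146.1], [301, 127, 45, 39, 196])]
top
pink [([240.2, 112.2], [224, 96, 34, 34, 956]), ([262.4, 141.2], [253, 135, 20, 14, 201]), ([232.2, 153.8], [223, 148, 19, 13, 188]), ([265.8, 180.6], [256, 175, 21, 12, 201]), ([226.4, 192.9], [217, 187, 20, 12, 196])]
green [([298.9, 231.5], [289, 222, 20, 20, 118])]
blue [([161.2, 184.4], [123, 180, 76, 9, 358])]
grey [0.4448 0.0108 0.0171]
handleL [ 0.5081  0.3581 -0.0242]
handleR [0.5503 0.263  0.1284]
chestFR [0.6156 0.207  0.0317]
chestBL [0.8468 0.4351 0.085 ]
chestBR [0.8504 0.2001 0.076 ]
chestFL [0.6092 0.4325 0.0792]
rack near-left foot [ 0.4155 -0.2937 -0.0553]
rack nearR foot [ 0.4743 -0.2832  0.1413]
doorstop [0.2961 0.2663 0.0261]
kb base [0.7879 0.0766 0.0458]
[0.5266 0.3714 0.047 ]
[0.5273 0.252  0.047 ]
[ 0.4322 -0.2159  0.01  ]
[ 0.428  -0.3661  0.01  ]
[ 0.6143 -0.2243  0.01  ]
[ 0.6087 -0.3753  0.01  ]
(570, 800, 3) (570, 420, 3)
```

View pics/rack.png

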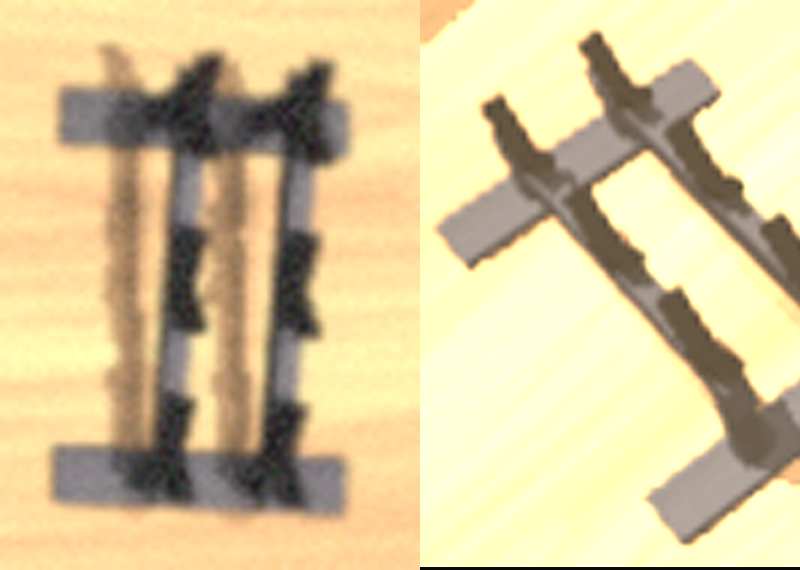

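```bash
cat > rackfit.py <<'E'
from h import *
from scipy.optimize import least_squares
def w(p,x,y,z):
    c,s=np.cos(p[2]),np.sin(p[2]); return [p[0]+c*x-s*y,p[1]+s*x+c*y,z]
Z=[.075,.093,.111]
top=lambda a,b:(330+a/6,150+b/6); sc=lambda a,b:(110+(a-420)/5.4,220+b/5.4)
ob=[]
# p = pose of slot1 (x,y,yaw)
for i,(l,r) in enumerate([((172,450),(285,455)),((187,280),(300,285))]):
    ob+=[('top',top(*l),(80*(i-1)/1e3,.027,Z[i]-.008)),('top',top(*r),(80*(i-1)/1e3,-.027,Z[i]-.008))]
for i,(l,r) in enumerate([((593,38),(492,102)),((682,120),(580,192)),((775,218),(667,293))]):
    ob+=[('scene',sc(*l),(80*(i-1)/1e3-.021,.027,Z[i])),('scene',sc(*r),(80*(i-1)/1e3-.021,-.027,Z[i]))]
def f(p): return np.concatenate([proj(c,w(p,*q))[0]-u for c,u,q in ob])
r=least_squares(f,[.52,-.29,-.04],loss='soft_l1')
if __name__=='__main__':
    print(r.x,f(r.x).reshape(-1,2).round(1).tolist())
    S=cv2.imread('pics/s0.png');T=cv2.imread('pics/t0.png')
    def draw(im,cam,u0,v0,k):
        im=cv2.convertScaleAbs(cv2.resize(im,None,fx=k,fy=k,interpolation=cv2.INTER_CUBIC),alpha=1.8,beta=10)
        for i in range(3):
            for y in(.021,.033,-.021,-.033):
                x=(i-1)*.08
                q=proj(cam,[w(r.x,x-.021,y,Z[i]),w(r.x,x,y,Z[i]-.02),w(r.x,x+.021,y,Z[i])])
                q=((q-[u0,v0]+.5)*k).astype(int); cv2.polylines(im,[q],False,(0,255,0) if y>0 else (0,0,255),1)
        return im
    a=draw(T[150:245,330:400],'top',330,150,6);b=draw(S[220:325,110:212],'scene',110,220,5.4)[:,:380]
    b=cv2.copyMakeBorder(b,0,max(0,len(a)-len(b)),0,0,cv2.BORDER_CONSTANT)[:len(a)]
    b2=draw(S[220:325,110:212],'scene',110,220,5.4)
    cv2.imwrite('pics/rackfit.png',np.hstack([a,b]))
    f_=1/1.5625
    P=lambda n,t,s:print(n,tri([('top',t[0]*f_,t[1]*f_),('scene',s[0]*f_,s[1]*f_)]))
    P('handleL',(222,311),(508,213));P('handleR',(284,310),(471,241));P('grey',(412,353),(352,295))
    for n,t,s in(('Afar',(232.2,153.8),(300.7,209.3)),('Anear',(226.4,192.9),(273.1,182.4)),('Bfar',(262.4,141.2),(288.8,237.2)),('Bnear',(265.8,180.6),(253.8,213)),('green',(298.9,231.5),(193.2,203.2)),('kb',(240.2,112.2),(332.6,237.9))):
        print(n,tri([('top',*t),('scene',*s)]))
    P('blue',(362,357),(385,266));P('mug',(453,166),(467,422))
    P('doorL',(246,433),(412,177));
    # drawer front top edge ends
    P('frontL',(192,290),(541,203));P('frontR',(311,287),(470,272))
    # fingers
E
python3 rackfit.py
```

```text
[ 0.51977255 -0.29403797 -0.06052108] [[-0.2, 0.4], [-0.4, 0.4], [-0.6, 0.4], [-0.6, 0.5], [-0.4, 0.0], [0.2, -0.1], [-0.6, 1.0], [-0.3, 0.4], [0.1, 0.7], [0.9, 0.6]]
handleL [0.5287 0.3745 0.0436]
handleR [0.529  0.2538 0.049 ]
grey [0.4448 0.0108 0.0171]
Afar [0.6615 0.1023 0.0363]
Anear [0.5416 0.1185 0.039 ]
Bfar [0.6991 0.01   0.0353]
Bnear [0.5776 0.0006 0.0357]
green [ 0.4259 -0.0948  0.0272]
kb [0.7874 0.0781 0.0536]
blue [0.438  0.1067 0.0185]
mug [ 0.7936 -0.0704  0.083 ]
doorL [0.2971 0.3292 0.025 ]
frontL [0.5681 0.4281 0.0626]
frontR [0.5733 0.2042 0.0323]
```

View pics/rackfit.png

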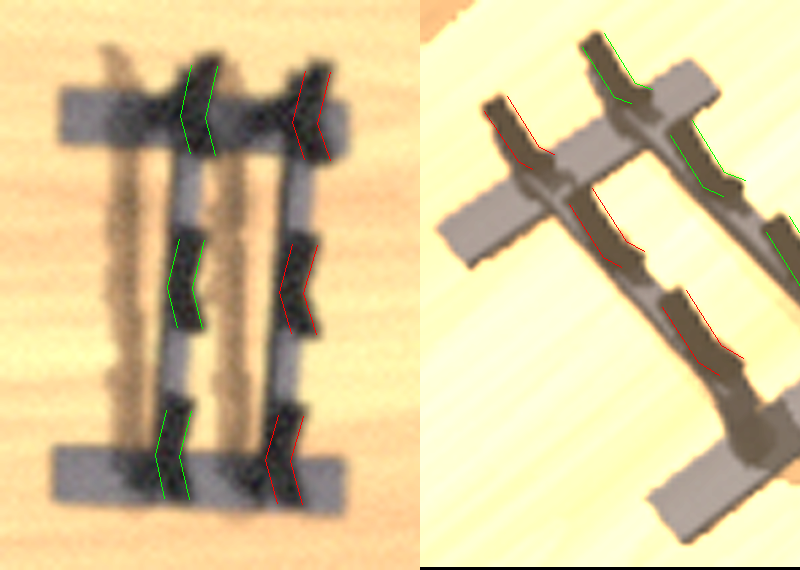

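Overlaying the cradle model on the rack matches to about 1–2 mm, which puts slot1 near (0.521,-0.295) with a yaw of about -0.055. The drawer handle is near (0.529,0.314). I'll turn the tool so that its x axis is world +y and its y axis is world +x, then move to the handle.

Call:
send_rows([
  [0,0,0,-0.095],
  [0,0,0,-0.095],
  [0,0,0,-0.095],
  [0,0,0,-0.095],
  [0,0,0,-0.095],
  [0,0,0,-0.095],
  [0,0,0,-0.095],
  [0,0,0,-0.095],
], fingers=0.3)

```text
time_s: 0.9
tool_pos: [0.1531, -0.6573, 0.2309]
tcp_rot: [0.756, 0.655, 0.0, -0.0]
force: [0.0, -0.3, 0.4]
opening: 0.302
grasp_force: 0.0
```

Call:
send_rows([
  [0,0,0,-0.094],
  [1,1,0,0],
  [1,1,0,0],
  [1,1,0,0],
  [1,1,0,0],
  [1,1,0,0],
  [1,1,0,0],
  [1,1,0,0],
])

```text
time_s: 1.7
tool_pos: [0.2938, -0.5165, 0.231]
tcp_rot: [0.707, 0.707, 0.0, -0.0]
force: [0.2, -0.7, 0.7]
opening: 0.302
grasp_force: 0.0
```

Call:
send_rows([
  [1,1,0,0],
  [1,1,0,0],
  [1,1,0,0],
  [1,1,0,0],
  [1,1,0,0],
  [1,1,0,0],
  [1,1,0,0],
  [1,1,0,0],
])

```text
time_s: 2.5
tool_pos: [0.4539, -0.3566, 0.231]
tcp_rot: [0.707, 0.707, -0.0, -0.0]
force: [-0.2, -0.1, -0.8]
opening: 0.3
grasp_force: 0.0
```

Call:
send_rows([
  [1,1,0,0],
  [1,1,0,0],
  [1,0,0,0],
  [1,0,0,0],
  [1,0,0,0],
  [1,0,0,0],
  [1,0,0,0],
  [1,0,0,0],
])

```text
time_s: 3.3
tool_pos: [0.4924, -0.1965, 0.2313]
tcp_rot: [0.707, 0.707, -0.0, 0.0]
force: [0.9, -0.2, -0.1]
opening: 0.302
grasp_force: 0.0
```

Call:
send_rows([
  [1,0,0,0],
  [1,0,0,0],
  [1,0,0,0],
  [1,0,0,0],
  [1,0,0,0],
  [1,0,0,0],
  [1,0,0,0],
  [1,0,0,0],
])

```text
time_s: 4.1
tool_pos: [0.4925, -0.0368, 0.2313]
tcp_rot: [0.707, 0.707, 0.0, 0.0]
force: [0.5, 0.2, 0.5]
opening: 0.3
grasp_force: 0.0
```

Call:
send_rows([
  [1,0,0,0],
  [1,0,0,0],
  [1,0,0,0],
  [1,0,0,0],
  [1,0,0,0],
  [1,0,0,0],
  [1,0,0,0],
  [1,0,0,0],
])

```text
time_s: 4.9
tool_pos: [0.4926, 0.123, 0.2314]
tcp_rot: [0.707, 0.707, 0.0, 0.0]
force: [0.6, -0.7, 0.2]
opening: 0.298
grasp_force: 0.0
```

Call:
send_rows([
  [1,0,0,0],
  [1,0,0,0],
  [1,0,0,0],
  [1,0,0,0],
  [1,0,0,0],
  [1,0,0,0],
  [0,0,0,0],
  [0,0,0,0],
])

```text
time_s: 5.7
tool_pos: [0.493, 0.2421, 0.2313]
tcp_rot: [0.707, 0.707, -0.0, 0.0]
force: [-0.2, -0.0, 0.1]
opening: 0.299
grasp_force: 0.0
```

Call:
send_rows([
  [1,0.5,0,0],
  [1,0.5,0,0],
  [1,0.5,0,0],
  [0.6,0.25,0,0],
  [0,0,1,0],
  [0,0,1,0],
  [0,0,1,0],
  [0,0,1,0],
])

```text
time_s: 6.5
tool_pos: [0.5285, 0.3135, 0.1507]
tcp_rot: [0.708, 0.707, -0.0, 0.0]
force: [0.1, 0.5, 0.1]
opening: 0.299
grasp_force: 0.0
```

Call:
send_rows([
  [0,0,1,0],
  [0,0,1,0],
  [0,0,1,0],
  [0,0,0.5,0],
  [0,0,0,0],
])

```text
time_s: 7.0
tool_pos: [0.5281, 0.3136, 0.0802]
tcp_rot: [0.707, 0.707, -0.001, -0.0]
force: [-0.3, -0.2, -0.1]
opening: 0.298
grasp_force: 0.0
```

```bash
python3 - <<'E'
from h import *
a=snap('scene','s1'); cv2.imwrite('pics/s1c.png',cv2.resize(a[90:250,230:440,::-1],None,fx=3.5,fy=3.5,interpolation=cv2.INTER_CUBIC))
E
```

```text
(no output)
```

View pics/s1c.png

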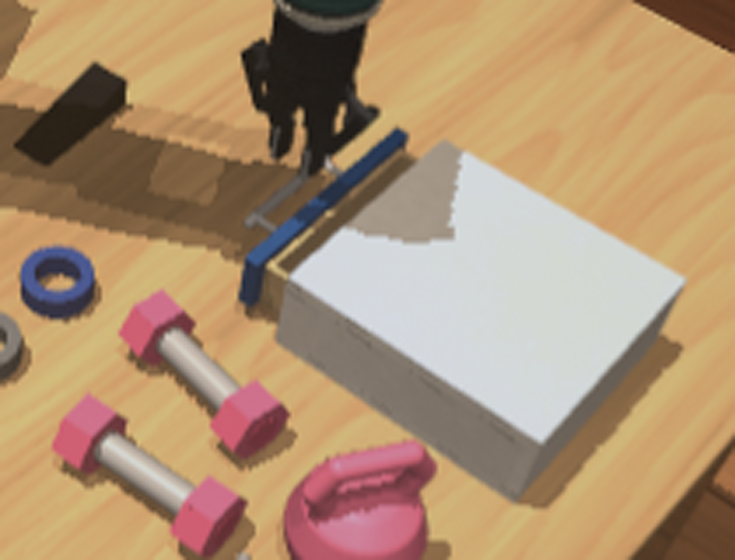

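The fingers, with tips near (277,150) and (318,165) in the crop, straddle the bar just above it. I'll go down and close.

Call:
send_rows([
  [0,0,0.5,0],
  [0,0,0.5,0],
  [0,0,0.5,0],
  [0,0,0.5,0],
  [0,0,0.4,0],
  [0,0,0,0],
])

```text
time_s: 7.65
tool_pos: [0.5283, 0.3143, 0.0322]
tcp_rot: [0.707, 0.707, -0.001, -0.0]
force: [-0.7, 0.1, 0.4]
opening: 0.302
grasp_force: 0.0
```

Call:
send_rows([
  [0,0,0,0],
  [0,0,0,0],
  [0,0,0,0],
  [0,0,0,0],
], fingers=0, grip_force=60)

```text
time_s: 8.05
tool_pos: [0.5287, 0.3144, 0.0335]
tcp_rot: [0.707, 0.707, 0.0, 0.0]
force: [0.2, 0.1, -1.7]
opening: 0.104
grasp_force: 58.5
```

Call:
send_rows([
  [0,-0.5,0,0],
  [0,-0.7,0,0],
  [0,-0.7,0,0],
  [0,-0.7,0,0],
  [0,-0.7,0,0],
  [0,-0.7,0,0],
  [0,-0.7,0,0],
  [0,-0.7,0,0],
])

```text
time_s: 8.85
tool_pos: [0.4198, 0.3115, 0.0333]
tcp_rot: [0.707, 0.707, -0.002, 0.002]
force: [2.1, -32.6, 10.5]
opening: 0.098
grasp_force: 60.2
```

Call:
send_rows([
  [0,-0.3,0,0],
  [0,-0.3,0,0],
  [0,-0.2,0,0],
  [0,0,0,0],
])

```text
time_s: 9.25
tool_pos: [0.4037, 0.3111, 0.0333]
tcp_rot: [0.707, 0.707, -0.003, 0.002]
force: [-0.1, -35.7, 12.8]
opening: 0.101
grasp_force: 60.5
```

Call:
send_rows([
  [0,0,0,0],
  [0,0,0,0],
  [0,0,0,0],
  [0,0,-0.5,0],
  [0,0,-1,0],
  [0,0,-1,0],
  [0,0,-1,0],
  [0,0,-1,0],
], fingers=0.3)

```text
time_s: 10.05
tool_pos: [0.4045, 0.3146, 0.125]
tcp_rot: [0.707, 0.707, 0.0, -0.0]
force: [0.6, -0.8, 0.4]
opening: 0.306
grasp_force: 0.0
```

Call:
send_rows([
  [0,0,-1,0],
  [0,0,-1,0],
  [0,0,-1,0],
  [0,0,-1,0],
  [0,0,-1,0],
  [-1,0,0,0],
  [-1,0,0,0],
  [-1,0,0,0],
])

```text
time_s: 10.85
tool_pos: [0.4043, 0.2539, 0.2242]
tcp_rot: [0.707, 0.707, 0.0, 0.0]
force: [-0.5, 0.7, 0.2]
opening: 0.303
grasp_force: 0.0
```

Call:
send_rows([
  [-1,0,0,0],
  [-1,0,0,0],
  [-1,0,0,0],
  [-1,0,0,0],
  [-1,0,0,0],
  [-1,0,0,0],
  [-1,0,0,0],
  [-1,0,0,0],
])

```text
time_s: 11.65
tool_pos: [0.4042, 0.0938, 0.2241]
tcp_rot: [0.707, 0.707, 0.0, 0.0]
force: [-0.5, -0.2, 0.4]
opening: 0.3
grasp_force: 0.0
```

```bash
python3 - <<'E'
from h import *
a=snap('top','t2'); b=snap('scene','s2')
x=cv2.resize(a[60:270,80:340,::-1],None,fx=1.5*1.02,fy=1.53,interpolation=cv2.INTER_CUBIC)
x=cv2.resize(a[60:270,90:330,::-1],(640,560),interpolation=cv2.INTER_CUBIC)
cv2.imwrite('pics/t2c.png',x)
E
```

```text
(no output)
```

View pics/t2c.png

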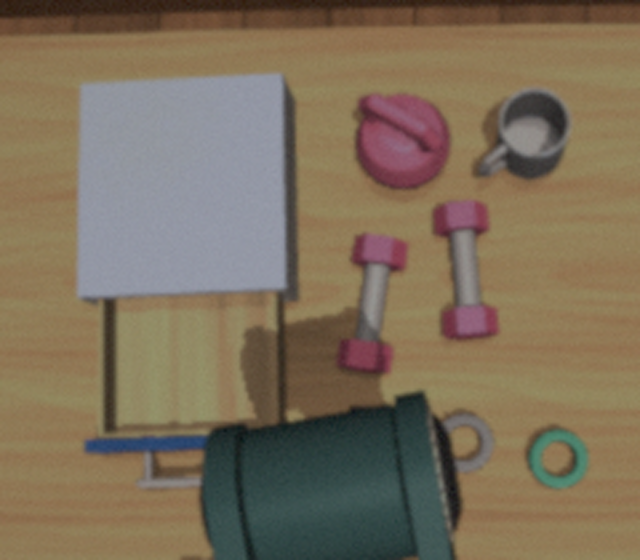

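The drawer is well open: the interior covers about (115–278, 297–425) in the crop. The grey ring is partly hidden by the arm and the green ring is at (558,459).

```bash
python3 - <<'E'
from h import *
c=lambda x,y,z: print((x,y),at('top',90+x/2.667-.3,60+y/2.667-.3,z))
c(200,437,.063);c(200,426,.063);c(200,420,.022)
c(104,350,.063);c(284,350,.063);c(115,350,.022);c(278,350,.022)
c(80,297,.085);c(288,290,.085);c(82,85,.085);c(283,75,.085)
c(90,447,.075);c(145,483,.047)
for k,lo,hi in(('green',(65,100,50),(90,255,255)),('blue',(105,120,40),(130,255,255))):pass
from seg import *
T=cv2.imread('pics/t2.png')[:,:,::-1];S=cv2.imread('pics/s2.png')[:,:,::-1]
print(blobs(T,(65,100,50),(90,255,255)),blobs(S,(65,100,50),(90,255,255)),blobs(S,(105,120,40),(130,255,255)))
g=blobs(T,(65,100,50),(90,255,255))[0][0];print(at('top',*g,.024))
T=cv2.imread('pics/t0.png')[:,:,::-1]
b=[x for x in blobs(T,(100,90,40),(130,255,255)) if x[1][0]>210];print(b,[at('top',*x[0],.024) for x in b])
E
```

```text
(200, 437) [0.4529 0.2975 0.063 ]
(200, 426) [0.4648 0.2977 0.063 ]
(200, 420) [0.4733 0.3088 0.022 ]
(104, 350) [0.5495 0.4069 0.063 ]
(284, 350) [0.5472 0.2063 0.063 ]
(115, 350) [0.5542 0.4091 0.022 ]
(278, 350) [0.552  0.2206 0.022 ]
(80, 297) [0.6054 0.4276 0.085 ]
(288, 290) [0.6099 0.1986 0.085 ]
(82, 85) [0.848 0.436 0.085]
(283, 75) [0.8538 0.2075 0.085 ]
(90, 447) [0.4425 0.4149 0.075 ]
(145, 483) [0.4032 0.3624 0.047 ]
[([299.1, 231.4], [289, 222, 20, 20, 105])] [([193.2, 203.2], [183, 195, 22, 17, 164])] [([295.8, 124.6], [277, 110, 38, 30, 149])]
[ 0.4268 -0.095   0.024 ]
[([231.3, 228.5], [222, 219, 20, 20, 171])] [array([0.4376, 0.107 , 0.024 ])]
```

Call:
send_rows([
  [0.22,1,0,0],
  [0.22,1,0,0],
  [0.22,1,0,0],
  [0,0,1,0],
  [0,0,1,0],
  [0,0,1,0],
  [0,0,1,0],
  [0,0,1,0],
])

```text
time_s: 12.55
tool_pos: [0.4644, 0.1083, 0.1231]
tcp_rot: [0.707, 0.707, 0.0, 0.0]
force: [-0.1, 1.2, -0.1]
opening: 0.3
grasp_force: 0.0
```

Call:
send_rows([
  [0,0,1,0],
  [0,0,1,0],
  [0,0,1,0],
  [0,0,0.7,0],
  [0,0,0.6,0],
  [0,0,0.6,0],
  [0,0,0,0],
])

```text
time_s: 13.25
tool_pos: [0.4639, 0.1076, 0.024]
tcp_rot: [0.707, 0.707, -0.001, -0.001]
force: [0.5, 0.0, -0.4]
opening: 0.298
grasp_force: 0.0
```

```bash
python3 - <<'E'
from h import *
b=snap('scene','s3'); cv2.imwrite('pics/s3c.png',cv2.resize(b[110:230,170:340,::-1],None,fx=4,fy=4,interpolation=cv2.INTER_CUBIC))
E
```

```text
(no output)
```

View pics/s3c.png

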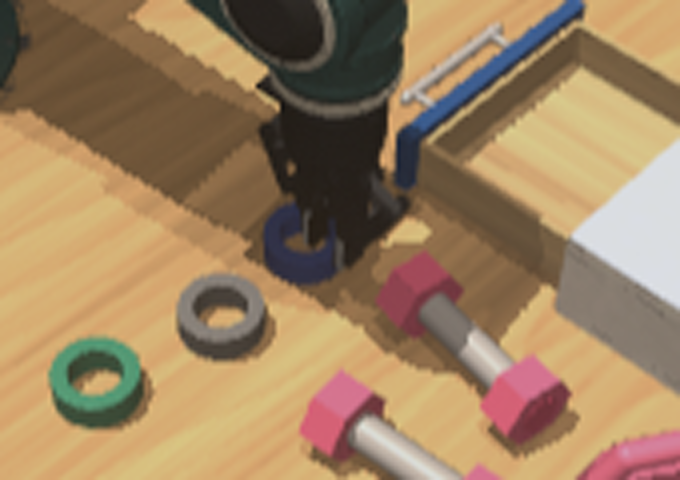

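The fingers straddle the blue ring's far wall. I'll go down the last 17 mm, grip and lift.

Call:
send_rows([
  [0,0,0.4,0],
  [0,0,0.4,0],
  [0,0,0,0],
])

```text
time_s: 13.6
tool_pos: [0.464, 0.1075, 0.0082]
tcp_rot: [0.707, 0.707, -0.001, -0.0]
force: [0.1, -0.7, 0.2]
opening: 0.3
grasp_force: 0.0
```

Call:
send_rows([
  [0,0,0,0],
  [0,0,0,0],
  [0,0,0,0],
  [0,0,0,0],
], fingers=0, grip_force=60)

```text
time_s: 14.0
tool_pos: [0.4645, 0.1076, 0.0094]
tcp_rot: [0.707, 0.707, 0.0, 0.0]
force: [0.3, 0.0, -1.1]
opening: 0.151
grasp_force: 54.8
```

Call:
send_rows([
  [0,0,-0.5,0],
  [0,0,-1,0],
  [0,0,-1,0],
  [0,0,-1,0],
  [0,0,-1,0],
  [0,0,-1,0],
  [0,0,-1,0],
  [0,0,0,0],
])

```text
time_s: 14.8
tool_pos: [0.4655, 0.1078, 0.1427]
tcp_rot: [0.707, 0.707, 0.002, 0.001]
force: [0.3, -0.3, -1.2]
opening: 0.15
grasp_force: 54.9
```

Call:
send_rows([
  [1,0.25,0,0],
  [1,0.25,0,0],
  [1,0.25,0,0],
  [1,0.25,0,0],
  [1,0.25,0,0],
  [1,0.25,0,0],
  [1,0.25,0,0],
  [1,0.25,0,0],
])

```text
time_s: 15.6
tool_pos: [0.5046, 0.2686, 0.1388]
tcp_rot: [0.707, 0.707, -0.0, -0.0]
force: [0.6, 0.4, -0.7]
opening: 0.153
grasp_force: 54.9
```

Call:
send_rows([
  [1,0.25,0,0],
  [1,0.25,0,0],
  [1,0.25,0,0],
  [1,0.25,0,0],
  [0.8,0.15,0,0],
  [0,0,0,0],
  [0,0,1,0],
  [0,0,1,0],
])

```text
time_s: 16.4
tool_pos: [0.5277, 0.3635, 0.0991]
tcp_rot: [0.707, 0.707, 0.0, 0.0]
force: [0.4, -0.3, -1.2]
opening: 0.148
grasp_force: 54.9
```

Call:
send_rows([
  [0,0,0.7,0],
  [0,0,0.7,0],
  [0,0,0.7,0],
  [0,0,0.7,0],
  [0,0,0.5,0],
  [0,0,0,0],
])

```text
time_s: 17.0
tool_pos: [0.5275, 0.3634, 0.0322]
tcp_rot: [0.707, 0.707, -0.0, -0.0]
force: [0.2, 0.5, -1.0]
opening: 0.15
grasp_force: 55.1
```

Call:
send_rows([
  [0,0,0,0],
  [0,0,0,0],
  [0,0,-0.5,0],
  [0,0,-1,0],
  [0,0,-1,0],
  [0,0,-1,0],
  [0,0,-1,0],
  [0,0,-1,0],
], fingers=0.3)

```text
time_s: 17.8
tool_pos: [0.5277, 0.3636, 0.1453]
tcp_rot: [0.707, 0.707, 0.001, 0.0]
force: [-0.2, 0.8, -0.5]
opening: 0.303
grasp_force: 0.0
```

Call:
send_rows([
  [-1,-0.16,-0.5,0],
  [-1,-0.16,0,0],
  [-1,-0.16,0,0],
  [-1,-0.16,0,0],
  [-1,-0.16,0,0],
  [-1,-0.16,0,0],
  [-1,-0.16,0,0],
  [-1,-0.16,0,0],
])

```text
time_s: 18.6
tool_pos: [0.5015, 0.2018, 0.1531]
tcp_rot: [0.707, 0.707, -0.0, -0.0]
force: [-0.4, 0.3, -0.3]
opening: 0.302
grasp_force: 0.0
```

```bash
cat >> seg.py <<'E'
def near(cam,im,base,c,r):
    "mean abs diff of image vs baseline file in a patch"
    B=cv2.imread(base)[:,:,::-1].astype(int); u,v=map(int,c)
    return np.abs(im[v-r:v+r,u-r:u+r].astype(int)-B[v-r:v+r,u-r:u+r]).mean().round(1)
E
python3 - <<'E'
from seg import *
b=snap('scene','s4'); print(blobs(b,(65,100,50),(90,255,255)),[x for x in blobs(b,(105,90,30),(130,255,255))],near('scene',b,'pics/s0.png',(225,188),14),near('scene',b,'pics/s3.png',(225,188),14))
E
```

```text
[([193.2, 203.3], [183, 195, 22, 17, 160])] [([311.2, 112.7], [307, 110, 9, 7, 30]), ([315.4, 134.7], [306, 126, 20, 18, 242]), ([278.5, 137.9], [270, 131, 17, 15, 64])] 43.7 35.7
```

```bash
python3 - <<'E'
import cv2
b=cv2.imread('pics/s4.png'); cv2.imwrite('pics/s4c.png',cv2.resize(b[80:230,150:370],None,fx=3.5,fy=3.5,interpolation=cv2.INTER_CUBIC))
E
```

```text
(no output)
```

View pics/s4c.png

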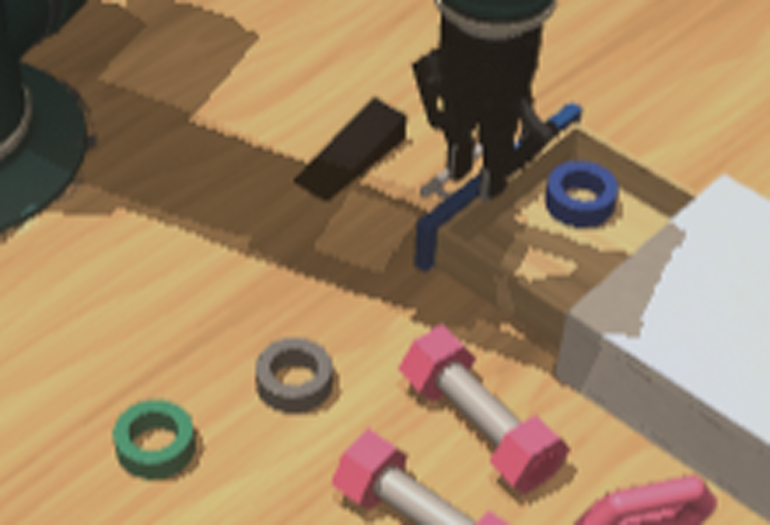

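The blue ring lies in the drawer. The grey ring has been knocked aside: it is now at crop (295,375), about 9 px to the right of where it was. I'll measure it again from both views.

```bash
python3 - <<'E'
from seg import *
s=cv2.imread('pics/s4.png')[:,:,::-1];a=snap('top','t4')
def g(im,r0):
    u,v,w=r0; out=[]
    hsv=cv2.cvtColor(im,cv2.COLOR_RGB2HSV); m=((hsv[:,:,1]<75)&(hsv[:,:,2]<185)).astype(np.uint8)*255
    k=np.zeros_like(m);k[v-w:v+w,u-w:u+w]=1;m=m*k
    n,l,st,c=cv2.connectedComponentsWithStats(m); return [(c[i].round(1).tolist(),st[i].tolist()) for i in range(1,n) if st[i][4]>20]
print(at('scene',234.4,187.1,.017),at('scene',234.6,184.9,.026))
G=at('scene',234.4,187.1,.017);p=proj('top',G)[0];print(p)
print(g(s,(234,187,22)));x=g(a,(int(p[0]),int(p[1]),22));print(x,[at('top',*q[0],.022) for q in x])
print(g(cv2.imread('pics/t0.png')[:,:,::-1],(264,226,20)),at('top',263.5,226,.022))
E
```

```text
[0.4596 0.0352 0.017 ] [0.4593 0.0365 0.026 ]
[255.32973884 220.94482767]
[([233.5, 186.7], [223, 177, 22, 21, 313])]
[([255.6, 221.3], [245, 211, 22, 22, 270])] [array([0.4584, 0.0343, 0.022 ])]
[([263.6, 225.7], [253, 215, 22, 22, 278])] [0.4441 0.0108 0.022 ]
```

Call:
send_rows([
  [-1,-0.1,0,0],
  [-1,-0.1,0,0],
  [-1,-0.1,0,0],
  [-1,-0.1,0,0],
  [-1,-0.1,0,0],
  [-1,-0.1,0,0],
  [-1,-0.1,0,0],
  [-1,-0.1,0,0],
])

```text
time_s: 19.5
tool_pos: [0.4856, 0.0427, 0.1532]
tcp_rot: [0.707, 0.707, 0.0, -0.0]
force: [0.8, 0.1, 0.4]
opening: 0.301
grasp_force: 0.0
```

Call:
send_rows([
  [-0.35,0,0,0],
  [0,0,1,0],
  [0,0,1,0],
  [0,0,1,0],
  [0,0,1,0],
  [0,0,1,0],
  [0,0,1,0],
  [0,0,0,0],
])

```text
time_s: 20.3
tool_pos: [0.4845, 0.0369, 0.0308]
tcp_rot: [0.707, 0.707, -0.001, -0.001]
force: [0.4, 0.3, -0.2]
opening: 0.297
grasp_force: 0.0
```

Call:
send_rows([
  [0,0,0.4,0],
  [0,0,0.4,0],
  [0,0,0.4,0],
  [0,0,0,0],
])

```text
time_s: 20.7
tool_pos: [0.4854, 0.0366, 0.0084]
tcp_rot: [0.707, 0.707, -0.0, -0.0]
force: [-0.2, -0.7, -1.1]
opening: 0.297
grasp_force: 0.0
```

Call:
send_rows([
  [0,0,0,0],
  [0,0,0,0],
  [0,0,0,0],
  [0,0,0,0],
], fingers=0, grip_force=60)

```text
time_s: 21.1
tool_pos: [0.486, 0.0366, 0.0095]
tcp_rot: [0.707, 0.707, 0.0, 0.0]
force: [0.7, -0.4, -0.4]
opening: 0.154
grasp_force: 56.5
```

Call:
send_rows([
  [0,0,-0.5,0],
  [0,0,-1,0],
  [0,0,-1,0],
  [0,0,-1,0],
  [0,0,-1,0],
  [0,0,-1,0],
  [0,0,-1,0],
  [0,0,0,0],
])

```text
time_s: 21.9
tool_pos: [0.4869, 0.0366, 0.1427]
tcp_rot: [0.707, 0.707, 0.002, 0.002]
force: [0.8, 0.5, -0.9]
opening: 0.157
grasp_force: 56.7
```

Call:
send_rows([
  [1,0.2,0,0],
  [1,0.2,0,0],
  [1,0.2,0,0],
  [1,0.2,0,0],
  [1,0.2,0,0],
  [1,0.2,0,0],
  [1,0.2,0,0],
  [1,0.2,0,0],
])

```text
time_s: 22.7
tool_pos: [0.5177, 0.1974, 0.1386]
tcp_rot: [0.707, 0.707, -0.0, -0.0]
force: [-0.6, -0.8, -0.8]
opening: 0.154
grasp_force: 56.6
```

Call:
send_rows([
  [1,0.2,0,0],
  [1,0.2,0,0],
  [0.9,0.1,0,0],
  [0,0,0,0],
  [0,0,1,0],
  [0,0,1,0],
])

```text
time_s: 23.3
tool_pos: [0.528, 0.2544, 0.099]
tcp_rot: [0.707, 0.707, 0.0, 0.0]
force: [0.4, 0.0, -0.0]
opening: 0.15
grasp_force: 56.6
```

Call:
send_rows([
  [0,0,0.7,0],
  [0,0,0.7,0],
  [0,0,0.7,0],
  [0,0,0.7,0],
  [0,0,0.5,0],
  [0,0,0,0],
])

```text
time_s: 23.9
tool_pos: [0.5279, 0.2545, 0.0323]
tcp_rot: [0.707, 0.707, -0.0, -0.0]
force: [-0.3, -0.6, -0.7]
opening: 0.154
grasp_force: 59.6
```

Call:
send_rows([
  [0,0,0,0],
  [0,0,0,0],
  [0,0,-0.5,0],
  [0,0,-1,0],
  [0,0,-1,0],
  [0,0,-1,0],
  [0,0,-1,0],
  [0,0,-1,0],
], fingers=0.3)

```text
time_s: 24.7
tool_pos: [0.528, 0.2546, 0.1453]
tcp_rot: [0.707, 0.707, 0.0, 0.0]
force: [-0.0, 0.9, -0.4]
opening: 0.3
grasp_force: 0.0
```

Call:
send_rows([
  [-1,-0.35,-0.5,0],
  [-1,-0.35,0,0],
  [-1,-0.35,0,0],
  [-1,-0.35,0,0],
  [-1,-0.35,0,0],
  [-1,-0.35,0,0],
  [-1,-0.35,0,0],
  [-1,-0.35,0,0],
])

```text
time_s: 25.5
tool_pos: [0.4716, 0.0939, 0.1544]
tcp_rot: [0.707, 0.707, 0.0, 0.0]
force: [0.3, 0.2, 1.6]
opening: 0.301
grasp_force: 0.0
```

```bash
python3 - <<'E'
from seg import *
b=snap('scene','s5');a=snap('top','t5')
g=blobs(b,(65,100,50),(90,255,255));t=blobs(a,(65,100,50),(90,255,255));print(g,t)
print(at('scene',*g[0][0],.022),[at('top',*x[0],.024) for x in t])
E
```

```text
[([193.2, 203.2], [183, 195, 22, 17, 164])] [([298.9, 231.7], [289, 222, 20, 20, 113])]
[ 0.422  -0.0933  0.022 ] [array([ 0.4259, -0.0944,  0.024 ])]
```

Call:
send_rows([
  [-1,-0.4,0,0],
  [-1,-0.4,0,0],
  [-1,-0.4,0,0],
  [-1,-0.4,0,0],
  [-1,-0.4,0,0],
  [-1,-0.4,0,0],
  [-1,-0.4,0,0],
  [-1,-0.4,0,0],
])

```text
time_s: 26.4
tool_pos: [0.4077, -0.0658, 0.1542]
tcp_rot: [0.707, 0.707, 0.0, 0.0]
force: [0.5, 0.3, 0.3]
opening: 0.301
grasp_force: 0.0
```

Call:
send_rows([
  [-1,-0.4,0,0],
  [-0.45,0,0,0],
  [0,0,1,0],
  [0,0,1,0],
  [0,0,1,0],
  [0,0,1,0],
  [0,0,1,0],
  [0,0,0,0],
])

```text
time_s: 27.2
tool_pos: [0.3991, -0.0936, 0.0514]
tcp_rot: [0.707, 0.707, -0.001, -0.002]
force: [0.6, -0.6, 0.9]
opening: 0.306
grasp_force: 0.0
```

Call:
send_rows([
  [0,0,0.5,0],
  [0,0,0.5,0],
  [0,0,0.5,0],
  [0,0,0.4,0],
  [0,0,0.4,0],
  [0,0,0,0],
])

```text
time_s: 27.8
tool_pos: [0.3993, -0.0942, 0.0062]
tcp_rot: [0.707, 0.707, -0.0, -0.001]
force: [0.4, -0.7, -0.2]
opening: 0.3
grasp_force: 0.0
```

Call:
send_rows([
  [0,0,0,0],
  [0,0,0,0],
  [0,0,0,0],
  [0,0,0,0],
], fingers=0, grip_force=60)

```text
time_s: 28.2
tool_pos: [0.3999, -0.0944, 0.0075]
tcp_rot: [0.707, 0.707, 0.0, 0.0]
force: [0.1, -0.7, -0.5]
opening: 0.156
grasp_force: 52.4
```

Call:
send_rows([
  [0,0,-0.5,0],
  [0,0,-1,0],
  [0,0,-1,0],
  [0,0,-1,0],
  [0,0,-1,0],
  [0,0,-1,0],
  [0,0,-1,0],
  [0,0,0,0],
])

```text
time_s: 29.0
tool_pos: [0.4007, -0.0946, 0.1406]
tcp_rot: [0.707, 0.707, 0.001, 0.002]
force: [0.2, 0.1, -0.5]
opening: 0.154
grasp_force: 52.5
```

```bash
python3 - <<'E'
from seg import *
a=snap('top','t6'); b=snap('scene','s6')
cv2.imwrite('pics/t6c.png',cv2.resize(a[140:260,100:260,::-1],None,fx=4,fy=4,interpolation=cv2.INTER_CUBIC))
E
```

```text
(no output)
```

View pics/t6c.png

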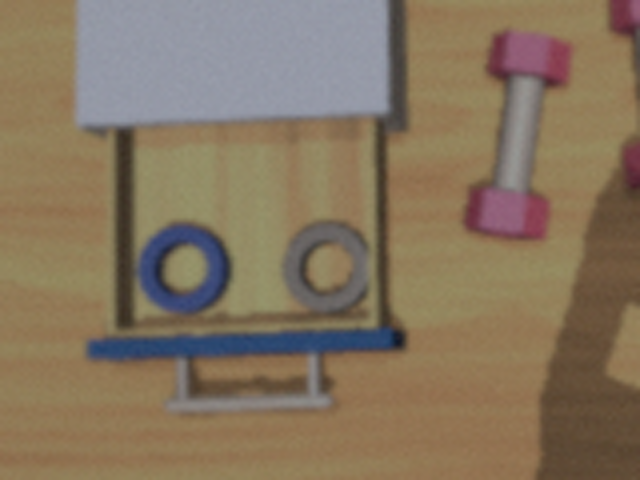

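Both rings lie flat at the front of the drawer, centred at crop (184,268) and (328,266). I'll place the green ring behind them, in the middle.

Call:
send_rows([
  [1,0.3,0,0],
  [1,0.3,0,0],
  [1,0.3,0,0],
  [1,0.3,0,0],
  [1,0.3,0,0],
  [1,0.3,0,0],
  [1,0.3,0,0],
  [1,0.3,0,0],
])

```text
time_s: 29.9
tool_pos: [0.4475, 0.0665, 0.1361]
tcp_rot: [0.707, 0.707, -0.001, -0.001]
force: [0.3, -0.7, -1.1]
opening: 0.155
grasp_force: 52.5
```

Call:
send_rows([
  [1,0.3,0,0],
  [1,0.3,0,0],
  [1,0.3,0,0],
  [1,0.3,0,0],
  [1,0.3,0,0],
  [1,0.3,0,0],
  [1,0.3,0,0],
  [1,0.3,0,0],
])

```text
time_s: 30.7
tool_pos: [0.4956, 0.2263, 0.136]
tcp_rot: [0.707, 0.707, -0.001, -0.0]
force: [-0.3, 0.2, -0.5]
opening: 0.157
grasp_force: 52.5
```

Call:
send_rows([
  [1,0.3,0,0],
  [1,0.3,0,0],
  [1,0.3,0,0],
  [1,0.3,0,0],
  [0.25,0.3,0,0],
  [0,0,0,0],
  [0,0,1,0],
  [0,0,1,0],
])

```text
time_s: 31.5
tool_pos: [0.526, 0.3098, 0.0968]
tcp_rot: [0.707, 0.707, 0.0, 0.0]
force: [-0.1, 0.8, -0.5]
opening: 0.152
grasp_force: 52.5
```

Call:
send_rows([
  [0,0,0.7,0],
  [0,0,0.7,0],
  [0,0,0.7,0],
  [0,0,0.7,0],
  [0,0,0.5,0],
  [0,0,0,0],
])

```text
time_s: 32.1
tool_pos: [0.5259, 0.3104, 0.0303]
tcp_rot: [0.707, 0.707, -0.0, -0.0]
force: [0.4, -0.3, -0.2]
opening: 0.154
grasp_force: 67.7
```

Call:
send_rows([
  [0,0,0,0],
  [0,0,0,0],
  [0,0,-0.5,0],
  [0,0,-1,0],
  [0,0,-1,0],
  [0,0,-1,0],
  [0,0,-1,0],
  [0,0,-1,0],
], fingers=0.3)

```text
time_s: 32.9
tool_pos: [0.5261, 0.3106, 0.1433]
tcp_rot: [0.707, 0.707, 0.001, 0.0]
force: [-0.6, -0.6, -0.2]
opening: 0.297
grasp_force: 0.0
```

Call:
send_rows([
  [0,-1,0,0],
  [0,-1,0,0],
  [0,-1,0,0],
  [0,-1,0,0],
  [0,-1,0,0],
  [0,-1,0,0],
  [0,-1,0,0],
  [0,0,0,0],
], fingers=0)

```text
time_s: 33.7
tool_pos: [0.3846, 0.3109, 0.1425]
tcp_rot: [0.707, 0.707, 0.001, -0.0]
force: [-0.4, -0.3, -0.4]
opening: -0.002
grasp_force: 0.0
```

```bash
python3 - <<'E'
from seg import *
b=snap('scene','s7')
for k,lo,hi in(('g',(65,100,50),(90,255,255)),('b',(105,90,30),(130,255,255))): print(k,[(x,at('scene',*x[0],.044)) for x in blobs(b,lo,hi)])
E
```

```text
g [(([317.4, 149.1], [307, 142, 21, 15, 147]), array([0.5489, 0.3135, 0.044 ]))]
b [(([291.3, 128.2], [270, 110, 45, 36, 205]), array([0.4277, 0.3267, 0.044 ])), (([315.8, 133.4], [307, 127, 19, 14, 134]), array([0.5002, 0.3655, 0.044 ]))]
```

Call:
send_rows([
  [0,-1,0,0],
  [0,0,1,0],
  [0,0,1,0],
  [0,0,1,0],
  [0,0,1,0],
  [0,0,0.9,0],
  [0,0,0.5,0],
  [0,0,0,0],
])

```text
time_s: 34.55
tool_pos: [0.366, 0.3103, 0.0325]
tcp_rot: [0.707, 0.707, -0.001, -0.0]
force: [-0.3, -0.8, 0.4]
opening: 0.004
grasp_force: 0.0
```

Call:
send_rows([
  [0,0.5,0,0],
  [0,0.5,0,0],
  [0,0.6,0,0],
  [0.02,0.7,0,0],
  [0.02,0.7,0,0],
  [0.02,0.7,0,0],
  [0.02,0.7,0,0],
  [0.02,0.7,0,0],
])

```text
time_s: 35.35
tool_pos: [0.4693, 0.3126, 0.0332]
tcp_rot: [0.707, 0.707, -0.0, 0.0]
force: [-1.5, 0.9, 0.9]
opening: 0.001
grasp_force: 0.8
```

Call:
send_rows([
  [0.02,0.7,0,0],
  [0.02,0.7,0,0],
  [0.02,0.7,0,0],
  [0.02,0.7,0,0],
  [0.02,0.5,0,0],
  [0,0,0,0],
])

```text
time_s: 35.95
tool_pos: [0.5352, 0.3145, 0.0332]
tcp_rot: [0.707, 0.707, 0.0, 0.0]
force: [-0.6, 0.5, 0.7]
opening: -0.004
grasp_force: 0.0
```

Call:
send_rows([
  [0,0.2,0,0],
  [0,0.2,0,0],
  [0,0.15,0,0],
  [0,0.15,0,0],
  [0,0,0,0],
])

```text
time_s: 36.45
tool_pos: [0.5399, 0.3146, 0.0327]
tcp_rot: [0.707, 0.707, -0.008, -0.006]
force: [-78.9, -8.9, 40.4]
opening: -0.0
grasp_force: 40.5
```

```bash
python3 - <<'E'
from seg import *
b=snap('scene','s8');a=snap('top','t8')
print([(x,at('scene',*x[0],.06)) for x in blobs(b,(105,90,30),(130,255,255))],[(x,at('top',*x[0],.075)) for x in blobs(a,(105,90,30),(130,255,255))])
E
```

```text
[(([326.3, 153.9], [309, 132, 43, 39, 78]), array([0.5895, 0.3033, 0.06  ]))] [(([180.8, 172.9], [164, 170, 35, 8, 203]), array([0.5991, 0.2498, 0.075 ])), (([490.1, 378.0], [469, 372, 43, 12, 82]), array([ 0.0031, -0.6255,  0.075 ]))]
```

Call:
send_rows([
  [0,-0.5,0,0],
  [0,-0.5,0,0],
  [0,-1,0,0],
  [0,-1,-1,0],
  [0,0,-1,0],
  [0,0,-1,0],
  [0,0,-1,0],
  [0,0,-1,0],
])

```text
time_s: 37.35
tool_pos: [0.4878, 0.3146, 0.1343]
tcp_rot: [0.707, 0.707, 0.0, 0.0]
force: [0.1, 0.4, 0.0]
opening: 0.003
grasp_force: 0.0
```

Call:
send_rows([
  [-1,0,-1,0],
  [-1,0,-1,0],
  [-1,0,-1,0],
  [-1,0,0,0],
  [-1,0,0,0],
  [-1,0,0,0],
  [-1,0,0,0],
  [-1,0,0,0],
])

```text
time_s: 38.15
tool_pos: [0.4877, 0.1538, 0.1934]
tcp_rot: [0.707, 0.707, 0.0, 0.0]
force: [-0.2, 0.1, 0.2]
opening: -0.004
grasp_force: 0.0
```

```bash
python3 - <<'E'
from seg import *
a=snap('top','t9'); b=snap('scene','s9')
A=cv2.resize(a[80:220,100:300,::-1],(600,420),interpolation=cv2.INTER_CUBIC)
B=cv2.resize(b[110:250,230:430,::-1],(600,420),interpolation=cv2.INTER_CUBIC)
cv2.imwrite('pics/t9c.png',np.vstack([cv2.resize(A,(428,300)),cv2.resize(B,(428,300))]))
E
```

```text
(no output)
```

View pics/t9c.png

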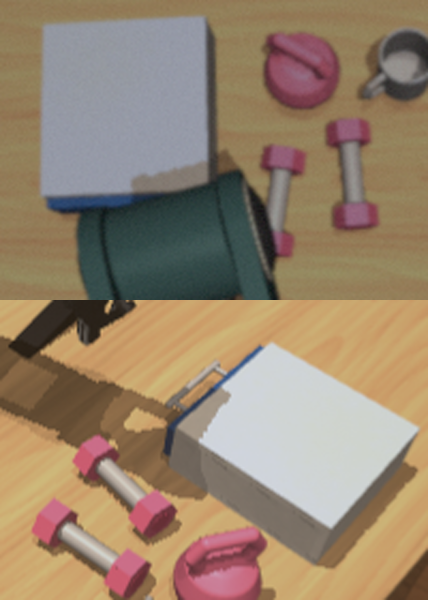

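The drawer front is flush with the chest, so it is shut. Next I'll fetch dumbbell A at (0.6015,0.110).

Call:
send_rows([
  [-0.37,0.95,0,0],
  [-0.37,0.95,0,0],
  [-0.37,0.95,0,0],
  [-0.37,0.95,0,0],
  [-0.37,0.95,0,0],
  [-0.37,0.95,0,0],
  [0,0,0,-0.0914],
  [0,0,0,-0.0914],
], fingers=0.7)

```text
time_s: 39.05
tool_pos: [0.6023, 0.1105, 0.1929]
tcp_rot: [0.597, 0.802, -0.0, -0.0]
force: [-0.1, 0.3, 0.2]
opening: 0.703
grasp_force: 0.0
```

Call:
send_rows([
  [0,0,0,-0.0914],
  [0,0,0,-0.0914],
  [0,0,0,-0.0914],
  [0,0,0,-0.0914],
  [0,0,0,-0.0914],
  [0,0,0,-0.0914],
  [0,0,0,-0.0914],
  [0,0,0,-0.0914],
])

```text
time_s: 39.85
tool_pos: [0.6019, 0.1108, 0.1933]
tcp_rot: [0.065, 0.998, 0.0, 0.0]
force: [0.7, 0.3, 0.7]
opening: 0.701
grasp_force: 0.0
```

Call:
send_rows([
  [0,0,1,0],
  [0,0,1,0],
  [0,0,1,0],
  [0,0,1,0],
  [0,0,1,0],
  [0,0,0,0],
])

```text
time_s: 40.45
tool_pos: [0.6006, 0.1105, 0.0905]
tcp_rot: [0.068, 0.998, -0.0, -0.002]
force: [0.2, 0.2, 0.0]
opening: 0.7
grasp_force: 0.0
```

```bash
python3 - <<'E'
from seg import *
b=snap('scene','s10');a=snap('top','t10')
A=cv2.resize(a[110:210,190:310,::-1],None,fx=3.5,fy=3.5,interpolation=cv2.INTER_CUBIC)
B=cv2.resize(b[120:270,220:330,::-1],None,fx=3.2,fy=3.2,interpolation=cv2.INTER_CUBIC)[:350*2]
h=min(len(A),len(B)); cv2.imwrite('pics/s10c.png',np.hstack([A[:h],B[:h]]))
print(A.shape,B.shape,[x for x in blobs(b,(160,80,80),(179,255,255))])
E
```

```text
(350, 420, 3) (480, 352, 3) [([270.2, 185.3], [264, 177, 12, 17, 117]), ([300.6, 209.3], [290, 199, 22, 22, 293]), ([253.8, 213.0], [245, 203, 21, 22, 234]), ([332.5, 237.9], [312, 216, 42, 44, 1412]), ([288.8, 237.2], [279, 226, 21, 23, 288])]
```

View pics/s10c.png

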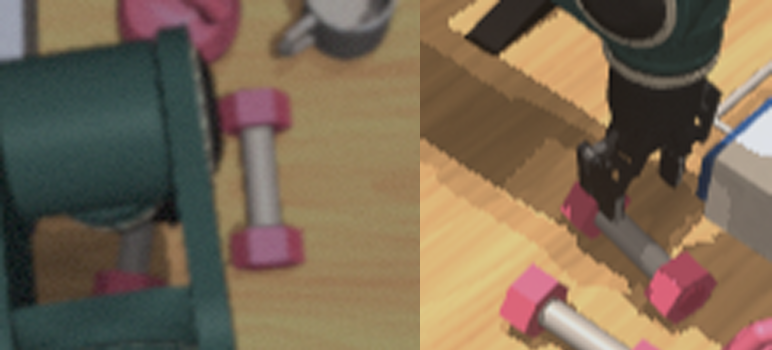

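Dumbbell A hasn't moved, and the open fingers straddle its handle (near (640,230) in the crop). I'll go down and grip.

Call:
send_rows([
  [0,0,0.8,0],
  [0,0,0.8,0],
  [0,0,0.8,0],
  [0,0,0.8,0],
  [0,0,0.7,0],
  [0,0,0.2,0],
  [0,0,0,0],
])

```text
time_s: 41.25
tool_pos: [0.6016, 0.1101, 0.0105]
tcp_rot: [0.068, 0.998, -0.0, -0.001]
force: [-0.0, -0.8, -0.1]
opening: 0.696
grasp_force: 0.0
```

Call:
send_rows([
  [0,0,0,0],
  [0,0,0,0],
  [0,0,0,0],
  [0,0,0,0],
  [0,0,0,0],
], fingers=0, grip_force=100)

```text
time_s: 41.75
tool_pos: [0.6026, 0.1106, 0.0128]
tcp_rot: [0.068, 0.998, 0.0, 0.001]
force: [-0.6, 2.6, 7.8]
opening: 0.294
grasp_force: 97.8
```

Call:
send_rows([
  [0,0,-0.5,0],
  [0,0,-1,0],
  [0,0,-1,0],
  [0,0,-1,0],
  [0,0,-1,0],
  [0,0,-1,0],
  [0,0,-1,0],
  [0,0,-1,0],
])

```text
time_s: 42.55
tool_pos: [0.6015, 0.11, 0.1625]
tcp_rot: [0.068, 0.998, -0.0, -0.0]
force: [0.5, -0.4, -4.9]
opening: 0.294
grasp_force: 98.6
```

Call:
send_rows([
  [0,0,-1,0],
  [0,0,-1,0],
  [0,0,-0.5,0],
  [0,0,0,0],
])

```text
time_s: 42.95
tool_pos: [0.6022, 0.1101, 0.2128]
tcp_rot: [0.068, 0.998, 0.0, 0.001]
force: [-0.2, -0.1, -5.0]
opening: 0.294
grasp_force: 98.6
```

Call:
send_rows([
  [0,0,0,0.095],
  [0,0,0,0.095],
  [0,0,0,0.095],
  [0,0,0,0.095],
  [0,0,0,0.095],
  [0,0,0,0.095],
  [0,0,0,0.095],
  [0,0,0,0.095],
])

```text
time_s: 43.75
tool_pos: [0.6015, 0.11, 0.2098]
tcp_rot: [0.619, 0.785, -0.001, -0.001]
force: [0.7, 0.4, -4.5]
opening: 0.296
grasp_force: 98.7
```

Call:
send_rows([
  [0,0,0,0.094],
  [0,0,0,0.094],
  [-1,0.05,0,0],
  [-1,0.05,0,0],
  [-1,0.05,0,0],
  [-1,0.05,0,0],
  [-1,0.05,0,0],
  [-1,0.05,0,0],
])

```text
time_s: 44.55
tool_pos: [0.6009, -0.0108, 0.2099]
tcp_rot: [0.726, 0.688, -0.001, -0.001]
force: [0.4, -0.2, -5.2]
opening: 0.293
grasp_force: 98.8
```

Call:
send_rows([
  [-1,0.05,0,0],
  [-1,0.05,0,0],
  [-1,0.05,0,0],
  [-1,0.05,0,0],
  [-1,0.05,0,0],
  [-1,0.05,0,0],
  [-1,0.05,0,0],
  [0,0,0,0],
])

```text
time_s: 45.35
tool_pos: [0.6003, -0.152, 0.2097]
tcp_rot: [0.727, 0.687, -0.001, -0.001]
force: [0.2, 0.2, -4.7]
opening: 0.293
grasp_force: 98.8
```

Call:
send_rows([
  [-1,0.05,0,0],
  [-1,0.05,0,0],
  [-1,0.05,0,0],
  [-1,0.05,0,0],
  [-1,0.05,0,0],
  [-1,0.05,0,0],
  [-1,0.05,0,0],
  [0,0,0,0],
])

```text
time_s: 46.15
tool_pos: [0.6, -0.2932, 0.2109]
tcp_rot: [0.727, 0.687, -0.0, -0.0]
force: [-0.7, 0.2, -4.8]
opening: 0.292
grasp_force: 98.9
```

Call:
send_rows([
  [-0.3,0.03,0,0],
  [0,0,1,0],
  [0,0,1,0],
  [0,0,1,0],
  [0,0,1,0],
  [0,0,0.25,0],
  [0,0,0,0],
])

```text
time_s: 46.85
tool_pos: [0.6005, -0.2962, 0.1259]
tcp_rot: [0.726, 0.688, -0.0, -0.001]
force: [-0.0, -0.1, -5.0]
opening: 0.294
grasp_force: 98.9
```

```bash
python3 - <<'E'
from seg import *
b=snap('scene','s11');a=snap('top','t11')
pb=blobs(b,(160,80,60),(179,255,255));pa=blobs(a,(160,80,60),(179,255,255))
print([x for x in pb],[x for x in pa])
B=cv2.resize(b[200:340,100:240,::-1],(540,540),interpolation=cv2.INTER_CUBIC);cv2.imwrite('pics/s11c.png',B)
E
```

```text
[([253.8, 213.0], [245, 203, 20, 22, 234]), ([332.6, 237.9], [312, 216, 42, 44, 1400]), ([288.8, 237.2], [279, 226, 21, 23, 288]), ([193.6, 250.4], [181, 237, 25, 27, 352]), ([149.5, 281.9], [137, 268, 26, 29, 395])] [([240.2, 112.1], [224, 96, 34, 34, 961]), ([262.3, 141.3], [253, 136, 20, 13, 201]), ([353.8, 165.1], [347, 155, 15, 21, 290]), ([397.8, 173.9], [391, 170, 14, 8, 82]), ([265.8, 180.4], [256, 175, 20, 12, 202])]
```

View pics/s11c.png

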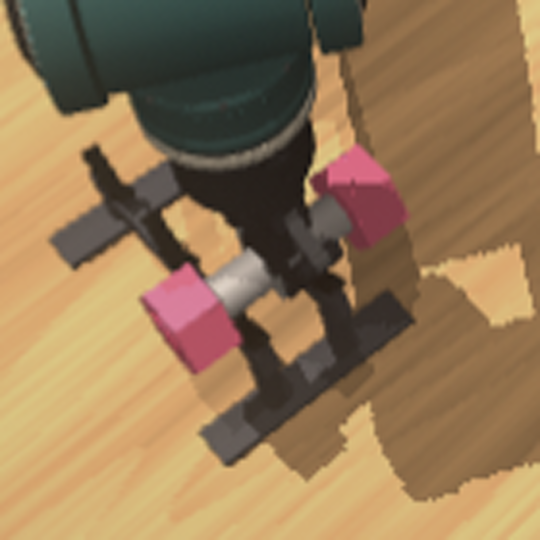

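The handle is held level above the far cradle pair. I'll check its centre against slot2.

```bash
python3 - <<'E'
from h import *
print(at('scene',171.5,266.2,.149),at('scene',193.6,250.4,.149),at('scene',149.5,281.9,.149),at('top',353.8,165.1,.155))
# bias check: dumbbell B on the table, same method vs tri
print(at('scene',(253.8+288.8)/2,(213+237.2)/2,.036))
E
```

```text
[ 0.6033 -0.2955  0.149 ] [ 0.6072 -0.234   0.149 ] [ 0.5996 -0.3535  0.149 ] [ 0.6014 -0.234   0.155 ]
[0.6386 0.0035 0.036 ]
```

Call:
send_rows([
  [-0.2,0,0,0],
  [0,0,0.5,0],
  [0,0,0.5,0],
  [0,0,0.25,0],
  [0,0,0,0],
])

```text
time_s: 47.45
tool_pos: [0.5998, -0.3001, 0.0998]
tcp_rot: [0.726, 0.688, -0.0, -0.001]
force: [0.2, -0.2, -4.4]
opening: 0.295
grasp_force: 98.9
```

Call:
send_rows([
  [0,0,0.1,0],
  [0,0,0.1,0],
  [0,0,0,0],
])

```text
time_s: 47.75
tool_pos: [0.6004, -0.3003, 0.0972]
tcp_rot: [0.726, 0.688, 0.0, -0.0]
force: [-0.2, 0.4, -4.5]
opening: 0.294
grasp_force: 98.9
```

Call:
send_rows([
  [0,0,0.1,0],
  [0,0,0.1,0],
  [0,0,0,0],
])

```text
time_s: 48.05
tool_pos: [0.6007, -0.3005, 0.0966]
tcp_rot: [0.726, 0.688, 0.0, 0.001]
force: [-12.5, 7.1, 21.4]
opening: 0.295
grasp_force: 102.3
```

Call:
send_rows([
  [0,0,0,0],
  [0,0,0,0],
  [0,0,0,0],
  [0,0,-0.5,0],
  [0,0,-1,0],
  [0,0,-1,0],
  [0,0,-1,0],
  [0,0,-1,0],
], fingers=0.6)

```text
time_s: 48.85
tool_pos: [0.6004, -0.3004, 0.1849]
tcp_rot: [0.726, 0.688, 0.0, 0.0]
force: [0.6, -0.0, -1.1]
opening: 0.597
grasp_force: 0.0
```

Call:
send_rows([
  [1,-0.05,0,0],
  [1,-0.05,0,0],
  [1,-0.05,0,0],
  [1,-0.05,0,0],
  [1,-0.05,0,0],
  [1,-0.05,0,0],
  [1,-0.05,0,0],
  [1,-0.05,0,0],
])

```text
time_s: 49.65
tool_pos: [0.6009, -0.1383, 0.1832]
tcp_rot: [0.726, 0.688, -0.0, -0.0]
force: [0.7, 0.4, -0.3]
opening: 0.603
grasp_force: 0.0
```

```bash
python3 - <<'E'
from seg import *
b=snap('scene','s12');a=snap('top','t12')
pb=blobs(b,(160,80,60),(179,255,255));pa=blobs(a,(160,80,60),(179,255,255))
L=[x[0] for x in pb if x[0][0]<230 and x[0][1]>225];T=[x[0] for x in pa if x[0][0]>320]
print(L,T,[at('scene',*x,.12) for x in L],[at('top',*x,.125) for x in T])
print([x[0] for x in pb],[x[0] for x in pa])
E
```

```text
[[193.2, 257.5], [150.0, 289.0]] [[395.8, 169.1], [351.0, 170.3]] [array([ 0.6063, -0.2381,  0.12  ]), array([ 0.5992, -0.3582,  0.12  ])] [array([ 0.5944, -0.3587,  0.125 ]), array([ 0.5923, -0.233 ,  0.125 ])]
[[254.0, 213.2], [332.6, 237.9], [288.8, 237.2], [193.2, 257.5], [150.0, 289.0]] [[240.2, 112.1], [262.4, 141.2], [395.8, 169.1], [351.0, 170.3], [266.1, 180.5]]
```

Call:
send_rows([
  [0.91,0.18,0,0],
  [0.91,0.18,0,0],
  [0.91,0.18,0,0],
  [0.91,0.18,0,0],
  [0.91,0.18,0,0],
  [0.91,0.18,0,0],
  [0.91,0.18,0,0],
  [0.91,0.18,0,0],
], fingers=0.7)

```text
time_s: 50.55
tool_pos: [0.638, 0.0052, 0.1833]
tcp_rot: [0.726, 0.688, -0.0, -0.0]
force: [-0.1, -0.6, 0.3]
opening: 0.702
grasp_force: 0.0
```

Call:
send_rows([
  [0,0,0,0.092],
  [0,0,0,0.092],
  [0,0,0,0.092],
  [0,0,0,0.092],
  [0,0,0,0.092],
  [0,0,0,0.092],
  [0,0,0,0.092],
  [0,0,0,0.092],
])

```text
time_s: 51.35
tool_pos: [0.6378, 0.0045, 0.1832]
tcp_rot: [0.984, 0.177, -0.0, -0.0]
force: [0.7, -0.4, 0.4]
opening: 0.698
grasp_force: 0.0
```

Call:
send_rows([
  [0,0,0,0.091],
  [0,0,0,0.091],
  [0,0,1,0],
  [0,0,1,0],
  [0,0,1,0],
  [0,0,1,0],
  [0,0,1,0],
  [0,0,0,0],
])

```text
time_s: 52.15
tool_pos: [0.6365, 0.0044, 0.0804]
tcp_rot: [0.999, 0.038, -0.002, -0.0]
force: [-0.8, -0.3, 0.6]
opening: 0.7
grasp_force: 0.0
```

```bash
python3 - <<'E'
from seg import *
b=snap('scene','s13')
print([x[0] for x in blobs(b,(160,80,60),(179,255,255))])
cv2.imwrite('pics/s13c.png',cv2.resize(b[110:270,210:350,::-1],(525,600),interpolation=cv2.INTER_CUBIC))
E
```

```text
[[251.1, 216.0], [332.6, 237.9], [288.7, 237.3], [193.2, 257.5], [150.0, 289.0]]
```

View pics/s13c.png

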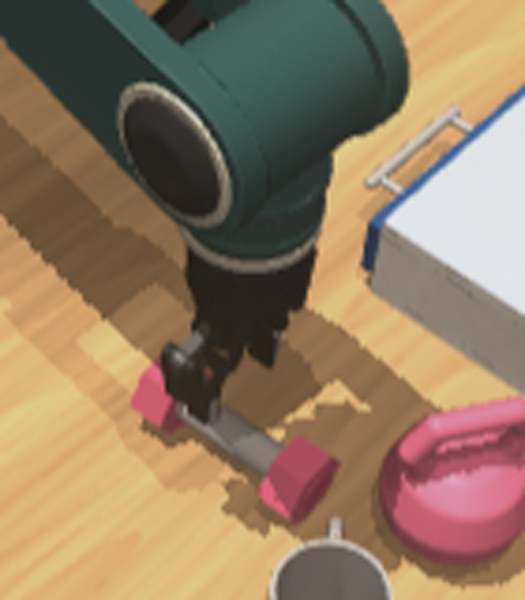

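The fingers straddle handle B (near (215,410) in the crop) and are clear of the mug and kettlebell. I'll go down, grip and lift.

Call:
send_rows([
  [0,0,0.8,0],
  [0,0,0.8,0],
  [0,0,0.8,0],
  [0,0,0.7,0],
  [0,0,0.4,0],
  [0,0,0,0],
])

```text
time_s: 52.8
tool_pos: [0.6369, 0.0037, 0.0117]
tcp_rot: [0.999, 0.037, -0.001, -0.0]
force: [0.0, 0.3, -0.6]
opening: 0.703
grasp_force: 0.0
```

Call:
send_rows([
  [0,0,0,0],
  [0,0,0,0],
  [0,0,0,0],
  [0,0,0,0],
  [0,0,0,0],
], fingers=0, grip_force=100)

```text
time_s: 53.3
tool_pos: [0.6383, 0.004, 0.0148]
tcp_rot: [0.999, 0.037, 0.001, -0.0]
force: [-2.3, 3.4, 5.9]
opening: 0.288
grasp_force: 98.1
```

Call:
send_rows([
  [0,0,-0.5,0],
  [0,0,-1,0],
  [0,0,-1,0],
  [0,0,-1,0],
  [0,0,-1,0],
  [0,0,-1,0],
  [0,0,-1,0],
  [0,0,-1,0],
])

```text
time_s: 54.1
tool_pos: [0.6373, 0.0036, 0.1645]
tcp_rot: [0.999, 0.037, -0.0, 0.0]
force: [-0.3, -0.3, -4.9]
opening: 0.296
grasp_force: 98.7
```

Call:
send_rows([
  [0,0,-1,0],
  [0,0,-1,0],
  [0,0,-0.5,0],
  [0,0,0,0],
])

```text
time_s: 54.5
tool_pos: [0.6379, 0.0036, 0.2149]
tcp_rot: [0.999, 0.037, 0.001, 0.0]
force: [-0.7, 0.8, -5.3]
opening: 0.291
grasp_force: 98.7
```

Call:
send_rows([
  [0,0,0,-0.092],
  [0,0,0,-0.092],
  [0,0,0,-0.092],
  [0,0,0,-0.092],
  [0,0,0,-0.092],
  [0,0,0,-0.092],
  [0,0,0,-0.092],
  [0,0,0,-0.092],
])

```text
time_s: 55.3
tool_pos: [0.6372, 0.0036, 0.2118]
tcp_rot: [0.815, 0.58, -0.001, -0.001]
force: [-0.1, -0.1, -6.1]
opening: 0.291
grasp_force: 98.8
```

Call:
send_rows([
  [0,0,0,-0.091],
  [0,0,0,-0.091],
  [-0.95,-0.57,0,0],
  [-0.95,-0.57,0,0],
  [-0.95,-0.57,0,0],
  [-0.95,-0.57,0,0],
  [-0.95,-0.57,0,0],
  [-0.95,-0.57,0,0],
])

```text
time_s: 56.1
tool_pos: [0.5622, -0.1071, 0.2119]
tcp_rot: [0.726, 0.688, -0.0, -0.001]
force: [1.5, -0.4, -5.7]
opening: 0.295
grasp_force: 99.0
```

Call:
send_rows([
  [-0.95,-0.57,0,0],
  [-0.95,-0.57,0,0],
  [-0.95,-0.57,0,0],
  [-0.95,-0.57,0,0],
  [-0.95,-0.57,0,0],
  [-0.95,-0.57,0,0],
  [-0.95,-0.57,0,0],
  [0,0,0,0],
])

```text
time_s: 56.9
tool_pos: [0.4748, -0.2365, 0.2121]
tcp_rot: [0.727, 0.687, -0.001, -0.001]
force: [0.3, 0.6, -5.4]
opening: 0.29
grasp_force: 99.2
```

Call:
send_rows([
  [-0.95,-0.57,0,0],
  [-0.95,-0.57,0,0],
  [-0.95,-0.57,0,0],
  [0,0,0,0],
])

```text
time_s: 57.3
tool_pos: [0.438, -0.2912, 0.2123]
tcp_rot: [0.726, 0.687, -0.0, -0.001]
force: [0.9, 0.7, -5.4]
opening: 0.291
grasp_force: 99.4
```

Call:
send_rows([
  [0,0.1,1,0],
  [0,0,1,0],
  [0,0,1,0],
  [0,0,1,0],
  [0,0,1,0],
  [0,0,1,0],
  [0,0,0.3,0],
  [0,0,0,0],
])

```text
time_s: 58.1
tool_pos: [0.4409, -0.2894, 0.0863]
tcp_rot: [0.726, 0.688, -0.0, -0.001]
force: [-0.9, 0.5, -5.1]
opening: 0.295
grasp_force: 99.4
```

```bash
python3 - <<'E'
from seg import *
b=snap('scene','s14')
pb=[x[0] for x in blobs(b,(160,80,60),(179,255,255))];print(pb,[at('scene',*x,.108) for x in pb if x[0]<230])
E
```

```text
[[156.4, 218.5], [332.6, 237.9], [115.3, 245.9], [193.3, 257.6], [150.0, 289.0]] [array([ 0.4481, -0.2274,  0.108 ]), array([ 0.4426, -0.3474,  0.108 ]), array([ 0.6007, -0.2345,  0.108 ]), array([ 0.5931, -0.3563,  0.108 ])]
```

Call:
send_rows([
  [-0.17,0,0.4,0],
  [0,0,0.4,0],
  [0,0,0.2,0],
  [0,0,0,0],
])

```text
time_s: 58.55
tool_pos: [0.4406, -0.2934, 0.0665]
tcp_rot: [0.726, 0.688, -0.0, -0.001]
force: [-0.0, 0.3, -5.1]
opening: 0.294
grasp_force: 99.4
```

Call:
send_rows([
  [0,0,0.1,0],
  [0,0,0.1,0],
  [0,0,0,0],
])

```text
time_s: 58.85
tool_pos: [0.4409, -0.2936, 0.0633]
tcp_rot: [0.726, 0.688, -0.0, 0.0]
force: [-0.2, -0.4, -5.8]
opening: 0.294
grasp_force: 99.4
```

Call:
send_rows([
  [0,0,0.1,0],
  [0,0,0.1,0],
  [0,0,0,0],
])

```text
time_s: 59.15
tool_pos: [0.4412, -0.2937, 0.0627]
tcp_rot: [0.726, 0.688, 0.0, 0.0]
force: [-20.5, 13.0, 34.4]
opening: 0.293
grasp_force: 104.5
```

Contact at the expected height. I'll release, retreat and check.

Call:
send_rows([
  [0,0,0,0],
  [0,0,0,0],
  [0,0,0,0],
  [0,0,-0.5,0],
  [0,0,-1,0],
  [0,0,-1,0],
  [0,0,-1,0],
  [0,0,-1,0],
], fingers=0.6)

```text
time_s: 59.95
tool_pos: [0.4409, -0.2936, 0.1509]
tcp_rot: [0.726, 0.688, 0.0, 0.0]
force: [0.2, -0.8, -0.9]
opening: 0.599
grasp_force: 0.0
```

Call:
send_rows([
  [0,0,-1,0],
  [0,0,-1,0],
  [0,0,-1,0],
  [1,0,0,0],
  [1,0,0,0],
  [1,0,0,0],
  [1,0,0,0],
  [1,0,0,0],
])

```text
time_s: 60.75
tool_pos: [0.4463, -0.1929, 0.2101]
tcp_rot: [0.726, 0.688, 0.0, 0.0]
force: [0.1, -0.1, 0.2]
opening: 0.598
grasp_force: 0.0
```

Call:
send_rows([
  [1,0,0,0],
  [1,0,0,0],
  [1,0,0,0],
  [1,0,0,0],
  [1,0,0,0],
  [1,0,0,0],
  [0,0,0,0],
  [0,0,0,0],
])

```text
time_s: 61.55
tool_pos: [0.4528, -0.0738, 0.2099]
tcp_rot: [0.726, 0.688, 0.0, 0.0]
force: [-0.6, 0.3, 0.3]
opening: 0.599
grasp_force: 0.0
```

```bash
python3 - <<'E'
from seg import *
b=snap('scene','s15');a=snap('top','t15')
pb=[x[0] for x in blobs(b,(160,80,60),(179,255,255))];pa=[x[0] for x in blobs(a,(160,80,60),(179,255,255))]
print(pb,pa)
L=sorted([x for x in pb if x[0]<230]);T=[x for x in pa if x[0]>320]
from itertools import product
for l in L:
  for t in T:
    p=tri([('scene',*l),('top',*t)]); e=max(np.abs(proj('scene',p)[0]-l).max(),np.abs(proj('top',p)[0]-t).max())
    if e<3: print(p,round(e,1))
A=cv2.resize(a[130:245,320:420,::-1],(330,380),interpolation=cv2.INTER_CUBIC);B=cv2.resize(b[110:320,100:360,::-1],(470,380),interpolation=cv2.INTER_CUBIC)
cv2.imwrite('pics/fin.png',np.hstack([A,B]))
E
```

```text
[[156.4, 224.6], [332.6, 237.9], [115.8, 251.7], [193.2, 257.5], [150.0, 289.0]] [[240.1, 112.1], [352.7, 167.2], [395.9, 169.2], [391.3, 226.5]]
[ 0.4374 -0.3522  0.0797] 0.6
[ 0.5966 -0.3596  0.118 ] 1.0
[ 0.6035 -0.2386  0.117 ] 0.8
```

View pics/fin.png

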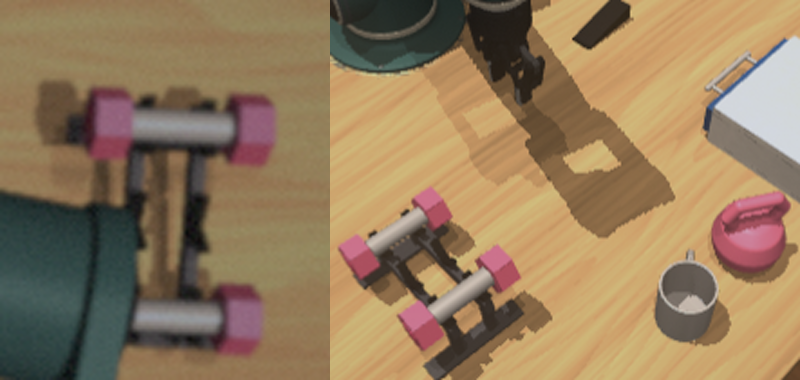

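Both dumbbells are seated in the near and far cradle pairs, at the right heights and centres. The drawer is shut and nothing else has moved, so I'm handing the job in.

```bash
python3 -c "
from bench import arm
print(arm.close_job())"
```

```text
the job is handed in; nothing more can be done
None
```

I handed the job in at about 62 s of the 210 s: all three rings are in the shut drawer, both dumbbells rest in the near and far cradle pairs, and the kettlebell, mug and doorstop were left untouched; the hand-in returned no verdict.

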